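Shut the lamp well and click the filter slide into its notch

TASK

On the microscope's light base, first slide the dark metal cover fully shut over the open lamp well by its blue grip. Then take the filter slide by its orange grip and push it along its rail until you feel the ball click into the notch over the light port; do not run past the notch, and finish while still holding the orange grip with the filter resting in the notch. Leave the dish, bottle, eyepiece and forceps where they are.

Things in the scene. Friction and masses are not known exactly. Their poses are not given: they have to be found in the camera images.
- light_base: White microscope light base with a black foot, fixed on the bench, 256 x 376 mm, flat top 45 mm above the bench, yawed up to 20 degrees. Origin: centre of its underside; z up. Both slides run along its own y: the filter rail (two aluminium bars, tops 57 mm above the bench) on the near side at own x = -55 mm, the lamp cover on the far side at own x = +65 mm.
- lamp_well (a point): Centre of the mouth of the lamp well (68 x 76 mm opening in the top of the base), at the height of the base's top. The cover is shut when its centre is over this point; it then stands at its end stop.
- cover: Dark steel sliding cover, 86 x 96 x 4 mm, underside 46 mm above the bench; origin: centre of its underside. It slides only along the base's y: starts open, 50 to 95 mm to the +y side of the lamp well, and shuts toward the base's -y, up to a stop. Friction about 1.2 N.
- cover_grip (a point): Middle of the blue upright grip at the centre of the cover, 22 mm above the cover's underside (68 mm above the bench). The grip is a block 24 mm along the base's x, 10 mm along its y (pinch it along y), its top 32 mm above the cover's underside; below it the cover's plate is 4 mm thick.
- filter_slide: Black plate 86 mm (own x) x 100 mm (own y), 6 mm thick, round amber glass in its middle, on the rail bars, underside 58 mm above the bench. Origin: centre of its underside, below the glass's centre; axes as the base's. Slides only along the base's y: starts 75 to 120 mm to the -y side of the base's middle and goes 55 to 185 mm toward +y to the light port; the rail goes on beyond. Friction about 1 N.
- filter_grip (a point): Middle of the filter slide's orange upright grip, 38 mm to the -y side of the filter's centre and 24 mm above the slide's underside (82 mm above the bench). A block 24 mm along the base's x, 10 mm along its y (pinch it along y), its top 38 mm above the slide's underside; beside it the plate's top is 6 mm above the underside.
- light_port: Black block 62 x 44 x 8 mm with a white round light window, between the rail bars under the filter slide's path, at a new place along the rail each time. Origin: centre of its underside; axes as the base's. In the notch the slide's origin has this origin's own-y. Its sprung ball resists the slide (up to 7 N) 11 to 5.5 mm before the notch, then pulls it in; past the notch likewise, mirrored.
- petri_dish: Clear petri dish with amber filling, 88 mm across, 14 mm high, loose on the bench beside the base; leave it alone.
- stain_bottle: Small amber bottle with a blue cap, 46 mm across, 85 mm high, loose on the bench; leave it alone.
- eyepiece: Black microscope eyepiece standing on the bench, 42 mm across, 64 mm high, loose; leave it alone.
- forceps: Steel forceps lying on the bench, 120 mm long, 8 mm high, loose; leave them alone.

How it is judged (in metres and radians):
On the way, in this order (a step that is already met when the one before it is completed fails the run):
1. the cover is shut over the lamp well before the filter slide is moved (horizontal distance between cover and lamp_well below 0.004 m and distance of filter_slide from where it was at the start of the episode below 0.015 m), for 0.2 s.
2. the filter slide is in the notch, held by its grip (y of filter_slide in the frame of light_port between -0.0025 and 0.0025 m and contact force between the fingers and filter_slide above 1 N and distance between the grasp point and filter_grip below 0.03 m), for 0.2 s.
At the end, for the whole second after the job is handed in: Cover's centre within 4 mm of the lamp well's; filter slide's origin within 2.5 mm along the rail of the light port's, and still; fingers pressing on the slide with over 1 N, grasp point within 30 mm of the middle of the orange grip; no bystander moved over 20 mm (all of step 2 and horizontal distance between cover and lamp_well below 0.004 m and linear speed of filter_slide below 0.01 m/s and distance of each of petri_dish, stain_bottle, eyepiece, forceps from where it was at the start of the episode below 0.02 m); the arm keeps its last pose, push and grip.
It fails at once if the filter slide ran more than 15 mm past the notch (y of filter_slide in the frame of light_port above 0.015 m).
It fails at once if a bystander was moved more than 20 mm (distance of any of petri_dish, stain_bottle, eyepiece, forceps from where it was at the start of the episode above 0.02 m).
It also fails if it takes over 67 s, if anything falls off the work surface, if the arm or the gripper's body presses on something with over 40 N, if the wrist force passes 120 N, or if a joint passes its speed limit or range.

ROBOT

A 6-joint arm with a two-finger parallel gripper is mounted at the origin on the work surface. World frame = base frame: x ahead of the robot, y to its left, z up, the work surface at z = 0. Lengths are in m, angles in degrees, forces in N, time in s.
With the tool pointing down it reaches from about 0.3 to 0.75 m from the base axis. Payload 8.5 kg.
Tool frame: the origin (TCP) lies at the very end of the fingers, on their centre line; the grasp point (between the pads) lies 19 mm behind it; z points along the fingers, y is the line along which they close (so a half turn about z gives the same grasp; the last joint's range is limited). The gripper opens to 85 mm and grips with 20 to 120 N. Pads are 22 mm wide; open, the fingers measure 114 mm over their backs; the gripper's body (76 mm by 85 mm) begins 54 mm behind the grasp point. The pads swing forward as they close: fully open they stand 13 mm farther back than shut.
Start: joints at [-76.278, 21.807, 74.336, -0, 83.858, -12.336], TCP at [0.242, -0.494, 0.203] pointing down, gripper open.
Joint ranges: [-178.18, 178.18], [-50.72, 133.34], [12.68, 142.11], [-81.47, 261.47], [9.98, 163.14], [-165.26, 165.26]. Speed limits (degrees/s): [136.94, 136.94, 180, 180, 180, 180].

INTERFACE

Orientations are given as a 3x3 rotation matrix whose columns are the frame's x, y, z axes.
In Python, from rig import env, optics, spotter gives the robot as it stands.
- The arm moves only by the shell command python3 -m crank 'ROWS' [FORCE]. ROWS is JSON, one flat list of numbers, 5 for each row, row after row: the finger opening in cm, from 0 to 8.54, then the shift along the tool's x, y, z in cm, then the turn about the tool's z in rad. A call has exactly 8 rows; each row shifts and turns the commanded pose from where the row before left it, along the tool's axes as they then stand; what a row does not reach is not made up. A row lasts 1/12 s, in which the tool goes at most 41.7 mm and 7.16 degrees, less where a joint would pass 70% of its speed; a pose out of reach is approached as far as the arm can. A call is refused whole if a number of a shift passes 4.17 or a number of a turn 0.125, either way. A call with a gripper value outside its range is refused whole. The fingers move at their own pace and stop on an object; FORCE is the grip in N (left out, the last holds). Time passes only in rows, so rows that do not move let the fingers close, or fill a call up. It gives the time, the measured TCP pose, the force, the opening and the grip force at its end, in the units of the state.
- env.observe(): the state, without advancing time (a new reading comes with each control period).
- optics.get_image(name): name is "side" or "top"; returns a dict with "color" (480x640x3 uint8, red, green, blue), "intrinsics" (3x3 intrinsics, pixels), "pose" (4x4, takes a point from camera to world coordinates). Camera axes: x right, y up, looking along -z (the intrinsics and any distortion apply to the point x, -y, -z); pixel columns grow to the right and rows downward; lengths in m; the calibration is good to about 2 mm. A picture is of the moment at which its call begins. There is no depth.
- env.close_job(): hands the job in; it is judged then, once.
Trained networks look in a picture, given as the dict that the camera call returned (one of the last four; its "shot" number tells which), for a name from the list of things; names that differ only in an ending like _2 or _b are one class to them, and where a whole thing is asked for, a point or a joint stands for the part that bears it (a point fixed in the world has none). Each returns a list of dicts, best first, with "score" (0 to 1); they miss things now and then, are a little off and sometimes report something else, mostly with a low value. They report only what shows in the picture. A call takes as long as a camera call.
- spotter.look_for(picture, query): "at" ([column, row] as shares, 0 to 1, of the picture: columns of its width, rows of its height, amid what is visible of it).
The state is a dict: "time_s": time; "q": joint angles; "qvel": joint speeds; "joint_efforts": joint torques, N m; "position": TCP position; "tool_rot": TCP orientation; "ft_force": force on the tool from outside, world axes, zero at the start; "wrist_torque": the same for the moment, N m; "grip_width": finger opening in m; "gripper_force": force on a finger pad.
Only numpy, scipy, OpenCV 4.12 (cv2) and the standard library are available. Lean on these libraries where they do the work, as an engineer would, in place of code of your own. Each camera call takes 0.05 s, during which the arm holds its last target. There are 200 camera calls.

## Working session

There is one attempt and no reset: what is moved stays moved. The work goes in short steps, Python scripts to look and compute and a shell command to move; the robot and the scene stay as the last step left them, time stands still between calls to the robot, and variables do not carry over. Pictures are saved under pics/ and viewed, at most 10 in all, crops included, and the job is handed in when it is done.

```bash
ls; mkdir -p pics; cat > h.py <<'E'
import numpy as np, cv2
from rig import env, optics, spotter
def shot(name, fn=None):
    p=optics.get_image(name)
    if fn: cv2.imwrite(fn,p["color"][:,:,::-1])
    return p
def ray(p,uv):
    K=np.array(p["intrinsics"]);T=np.array(p["pose"])
    d=np.array([(uv[0]-K[0,2])/K[0,0],-(uv[1]-K[1,2])/K[1,1],-1.0])
    return T[:3,3],T[:3,:3]@d
def at_z(p,uv,z):
    o,d=ray(p,uv); return o+d*(z-o[2])/d[2]
def tri(a,ua,b,ub):
    o1,d1=ray(a,ua);o2,d2=ray(b,ub)
    d1=d1/np.linalg.norm(d1);d2=d2/np.linalg.norm(d2)
    s=np.linalg.lstsq(np.c_[d1,-d2],o2-o1,rcond=None)[0]
    A=o1+d1*s[0];B=o2+d2*s[1]
    return (A+B)/2,np.linalg.norm(A-B)
def proj(p,X):
    K=np.array(p["intrinsics"]);T=np.array(p["pose"])
    c=T[:3,:3].T@(np.array(X)-T[:3,3]); return K[0,0]*c[0]/-c[2]+K[0,2],K[1,1]*-c[1]/-c[2]+K[1,2]
E
cat > a.py <<'E'
from h import *
np.set_printoptions(precision=4,suppress=True)
t=shot("top","pics/top1.png");s=shot("side","pics/side1.png")
print({k:v for k,v in t.items() if k!="color"}, s["pose"],s["intrinsics"])
st=env.observe();print(st["tool_rot"],st["position"],st["ft_force"])
for n in "light_base lamp_well cover cover_grip filter_slide filter_grip light_port petri_dish stain_bottle eyepiece forceps".split():
    r=[spotter.look_for(p,n)[:2] for p in (t,s)]
    L=[[(np.round(np.array(x["at"])*[640,480],1),round(x["score"],2)) for x in q] for q in r]
    print(n,L)
    if all(L): print("   tri",tri(t,L[0][0][0],s,L[1][0][0]))
E
python3 a.py
```

```text
pics
{'intrinsics': array([[507.5981,   0.    , 312.7328],
       [  0.    , 507.5981, 237.6718],
       [  0.    ,   0.    ,   1.    ]]), 'pose': array([[-0.0086,  0.9988, -0.0486,  0.5053],
       [-0.9999, -0.009 , -0.0082, -0.0172],
       [-0.0086,  0.0485,  0.9988,  1.2768],
       [ 0.    ,  0.    ,  0.    ,  1.    ]]), 'shot': 1} [[-0.7829  0.3353 -0.524  -0.0732]
 [-0.6221 -0.4221  0.6594  0.8195]
 [-0.0001  0.8423  0.5391  0.7565]
 [ 0.      0.      0.      1.    ]] [[603.3745   0.     309.7823]
 [  0.     603.3745 244.5017]
 [  0.       0.       1.    ]]
[[ 0.8984  0.4393 -0.0003]
 [ 0.4393 -0.8984  0.0013]
 [ 0.0003 -0.0013 -1.    ]] [ 0.2415 -0.4938  0.202 ] [0.1741 1.2797 0.1006]
light_base [[(array([320.9, 248.5]), 0.74)], [(array([328.4, 278. ]), 0.74), (array([124.7, 360.7]), 0.71)]]
   tri (array([ 0.5428, -0.025 ,  0.0031]), np.float64(0.006949535217763868))
lamp_well [[(array([317.9, 252.3]), 0.69)], [(array([330.2, 278.4]), 0.73)]]
   tri (array([ 0.5329, -0.0175,  0.0107]), np.float64(0.006377331343527101))
cover [[(array([326.7, 222.3]), 0.69)], [(array([317.3,
[... 789 characters left out ...]
64(0.00741799345392919))
petri_dish [[(array([476.1, 271.2]), 0.75)], [(array([435.5, 214.2]), 0.51)]]
   tri (array([ 0.4881, -0.4068,  0.0092]), np.float64(0.01915032470468801))
stain_bottle [[(array([142.3, 282.5]), 0.79)], [(array([197.2, 413.8]), 0.71)]]
   tri (array([0.4635, 0.4172, 0.0276]), np.float64(0.010840729215959619))
eyepiece [[(array([470.9, 189.2]), 0.67), (array([319. , 252.4]), 0.48)], [(array([371. , 183.8]), 0.58)]]
   tri (array([ 0.6831, -0.3945,  0.0363]), np.float64(0.004612230113297514))
forceps [[(array([148.5, 205.3]), 0.58), (array([140.1, 281.9]), 0.38)], [(array([125.3, 362.1]), 0.97)]]
   tri (array([0.6561, 0.4085, 0.0154]), np.float64(0.012914668700381928))
```

View pics/top1.png

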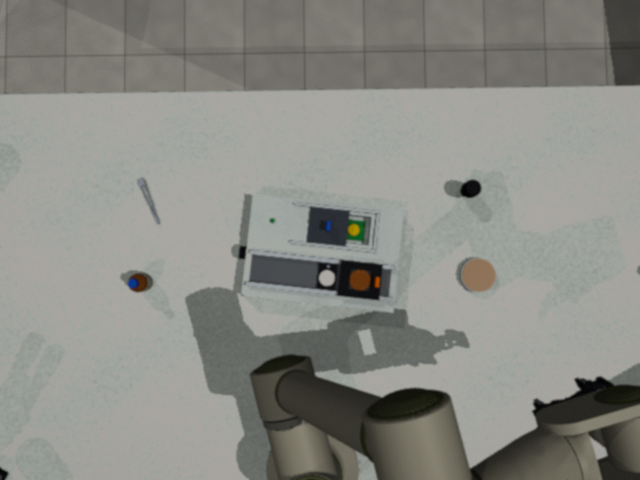

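View pics/side1.png

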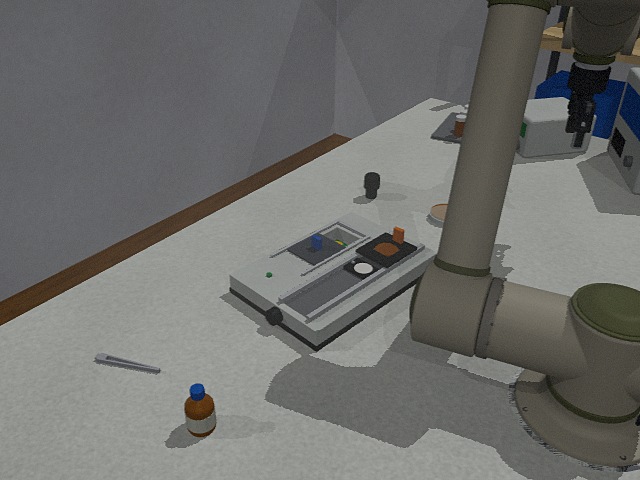

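The top view shows the blue grip at (326,227), the orange grip at (377,283), the white window at (327,275) and the open well at (357,230). The side view shows blue at (316,241), orange at (398,235) and the window at (362,268). The bystanders are well away from the base. Next I'll measure the colour blobs and the base yaw.

```bash
cat > m.py <<'E'
from h import *
np.set_printoptions(precision=4,suppress=True)
def blob(p,kind,near,rad=25):
    hsv=cv2.cvtColor(p["color"],cv2.COLOR_RGB2HSV)
    lo,hi={"blue":((105,120,50),(130,255,255)),"orange":((4,190,150),(16,255,255)),"white":((0,0,185),(180,40,255))}[kind]
    m=cv2.inRange(hsv,lo,hi);yy,xx=np.mgrid[:480,:640]
    m[(xx-near[0])**2+(yy-near[1])**2>rad**2]=0
    n,l,st,c=cv2.connectedComponentsWithStats(m)
    if n<2:return None
    i=1+np.argmax(st[1:,4]);return c[i],st[i]
if __name__=="__main__":
    t=shot("top");s=shot("side")
    for k,a,b in (("blue",(326,227),(316,241)),("orange",(377,283),(398,235)),("white",(327,275),(362,268))):
        A=blob(t,k,a,14);B=blob(s,k,b,14);print(k,A,B)
        if A and B: print("  ",tri(t,A[0],s,B[0]))
    for n,p,x,y,w,h in (("t",t,235,180,175,140),("s",s,220,200,240,160)):
        f=4 if n=="t" else 3.2
        cv2.imwrite(f"pics/{n}crop.png",cv2.resize(p["color"][y:y+h,x:x+w,::-1],None,fx=f,fy=f,interpolation=cv2.INTER_CUBIC))
E
python3 m.py
```

```text
blue (array([327.9091, 225.5   ]), array([325, 220,   7,  12,  66], dtype=int32)) (array([316.3514, 241.9459]), array([312, 235,  10,  15, 111], dtype=int32))
   (array([ 0.5937, -0.0434,  0.065 ]), np.float64(0.0013541075081612518))
orange (array([377.1429, 281.8571]), array([376, 278,   3,   8,  21], dtype=int32)) (array([397.5, 228. ]), array([396, 227,   4,   3,   8], dtype=int32))
   (array([ 0.4609, -0.1545,  0.0973]), np.float64(0.00426575025646004))
white None (array([361., 263.]), array([360, 263,   3,   1,   3], dtype=int32))
```

View pics/tcrop.png

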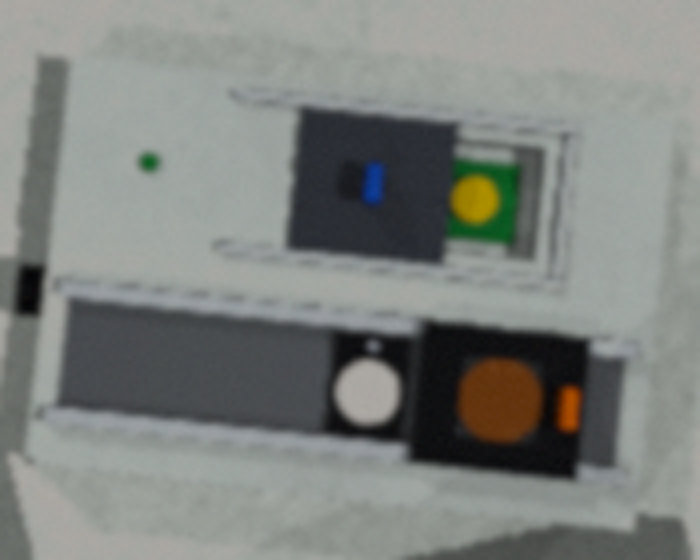

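View pics/scrop.png

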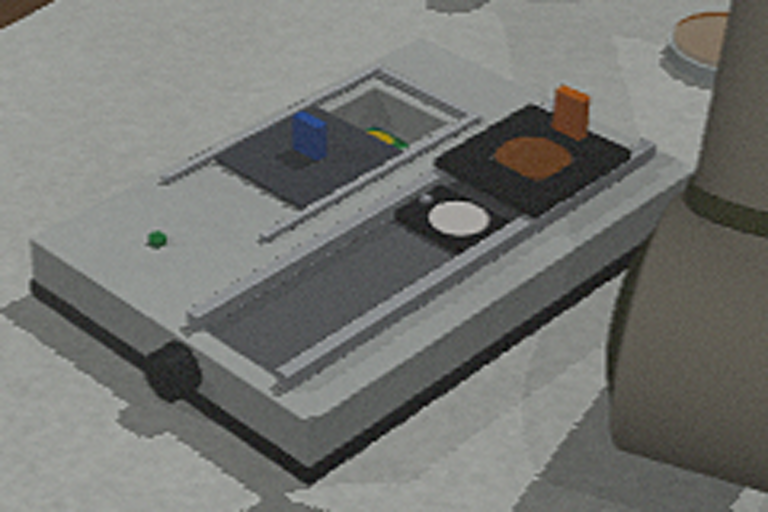

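```bash
cat > c.py <<'E'
from m import *
t=shot("top");s=shot("side")
T=lambda x,y:(235+(x+.5)/4-.5,180+(y+.5)/4-.5)
S=lambda x,y:(220+(x+.5)/3.2-.5,200+(y+.5)/3.2-.5)
P={"bluegrip":(T(373,184),S(310,137)),"orange":(T(568,408),S(571,114)),"window":(T(368,391),S(459,218)),"glass":(T(500,401),S(534,158)),"barfarL":(T(58,285),S(190,318)),"barnearL":(T(42,412),S(279,382)),"yellow":(T(476,200),S(382,137))}
for k,(a,b) in P.items(): print(k,*tri(t,a,s,b))
def dirn(a,b,z):
    d=at_z(t,T(*a),z)-at_z(t,T(*b),z); return d[:2]/np.linalg.norm(d[:2]), np.degrees(np.arctan2(-d[0],d[1]))
print("bar",dirn((58,285),(638,348),.057),dirn((42,412),(632,475),.057))
print("cov far rail",dirn((236,95),(576,128),.05),"near",dirn((218,246),(562,286),.05),"coveredge",dirn((300,108),(457,126),.05))
# well stop: right rim, cover edges
for n,a in (("cover L",(294,180)),("cover R",(450,192)),("rim inner right",(546,204)),("endbar",(568,208))): print(n,at_z(t,T(*a),.048))
E
python3 c.py
```

```text
bluegrip [ 0.5934 -0.0434  0.0638] 0.0010935257152020412
orange [ 0.4598 -0.1561  0.0788] 0.00222855508563168
window [ 0.4696 -0.0393  0.0536] 0.0013708895308522557
glass [ 0.4635 -0.1177  0.0618] 0.0017951884649047881
barfarL [0.5348 0.1468 0.0549] 0.0012618778258647878
barnearL [0.4588 0.1572 0.0521] 0.0018647933593210445
yellow [ 0.5831 -0.1083  0.0357] 0.0035461431090377344
bar (array([0.1165, 0.9932]), np.float64(-6.69027561683145)) (array([0.1138, 0.9935]), np.float64(-6.536917522994503))
cov far rail (array([0.1065, 0.9943]), np.float64(-6.113889548475714)) near (array([0.1244, 0.9922]), np.float64(-7.145348267422709)) coveredge (array([0.1238, 0.9923]), np.float64(-7.111735721214231))
cover L [0.597  0.0038 0.048 ]
cover R [ 0.5888 -0.0907  0.048 ]
rim inner right [ 0.581  -0.1487  0.048 ]
endbar [ 0.5784 -0.162   0.048 ]
```

```bash
python3 -m crank '[8.5,0,0,0,0.1144, 8.5,0,0,0,0.1144, 8.5,0,0,0,0.1144, 8.5,0,0,0,0.1144, 8.5,0,0,0,0.1144, 8.5,1,-1.6,0,0, 8.5,1.98,-3.25,0,0, 8.5,1.98,-3.25,0,0]' 40
python3 -m crank '[6,1.98,-3.25,0,0, 6,1.98,-3.25,0,0, 6,1.98,-3.25,0,0, 6,1.98,-3.25,0,0, 6,1.98,-3.25,0,0, 6,1.98,-3.25,0,0, 6,1.98,-3.25,0,0, 6,1.98,-3.25,0,0]'
```

```text
time_s: 2.07
position: [0.3004, -0.419, 0.2022]
tool_rot: [[0.993, -0.119, -0.0], [-0.119, -0.993, 0.0], [-0.0, -0.0, -1.0]]
ft_force: [1.4, -0.8, -0.3]
grip_width: 0.0851
gripper_force: 0.0
time_s: 2.73
position: [0.489, -0.178, 0.2027]
tool_rot: [[0.993, -0.117, 0.0], [-0.117, -0.993, -0.0], [0.0, 0.0, -1.0]]
ft_force: [0.3, -0.8, 0.0]
grip_width: 0.0599
gripper_force: 0.0
```

```bash
cat > d.py <<'E'
import sys
from h import *
tgt=np.array(eval(sys.argv[1]));s=env.observe();R=np.array(s["tool_rot"])
u=np.array([-.1165,-.9932])
print("t",s["time_s"],"pos",np.round(s["position"],4),"F",np.round(s["ft_force"],1),"w",s["grip_width"],"cm in tool:",np.round(R.T@(tgt-s["position"])*100,2),"turn rad",np.round(-(np.arctan2(u[1],u[0])-np.arctan2(R[1,1],R[0,1])),3))
E
python3 d.py "[.5934,-.0434,.10]"
```

```text
t 2.7333 pos [ 0.489  -0.178   0.2027] F [ 0.3 -0.8  0. ] w 0.059923737043890396 cm in tool: [  8.79 -14.59  10.27] turn rad -0.0
```

```bash
python3 -m crank '[6,1.76,-2.92,0,0, 6,1.76,-2.92,0,0, 6,1.76,-2.92,1,0, 6,1.76,-2.92,1,0, 6,1.76,-2.92,2.5,0, 6,0,0,3,0, 6,0,0,2,0, 6,0,0,0,0]'
python3 d.py "[.5934,-.0434,.056]"
python3 - <<'E'
from m import *
t=shot("top");s=shot("side")
cv2.imwrite("pics/s2.png",cv2.resize(s["color"][150:300,220:420,::-1],None,fx=4,fy=4,interpolation=cv2.INTER_CUBIC))
B=blob(s,"blue",(316,241),16);A=blob(t,"blue",(327,226),16);print(A,B)
E
```

```text
time_s: 3.4
position: [0.5903, -0.0443, 0.1036]
tool_rot: [[0.993, -0.116, -0.008], [-0.116, -0.993, 0.002], [-0.008, -0.001, -1.0]]
ft_force: [-0.1, -0.0, -0.6]
grip_width: 0.06
gripper_force: 0.0
t 3.4 pos [ 0.5903 -0.0443  0.1036] F [-0.1 -0.  -0.6] w 0.059997352448896195 cm in tool: [ 0.34 -0.12  4.76] turn rad 0.001
None (array([316.4333, 241.95  ]), array([312, 235,  10,  15, 120], dtype=int32))
```

View pics/s2.png

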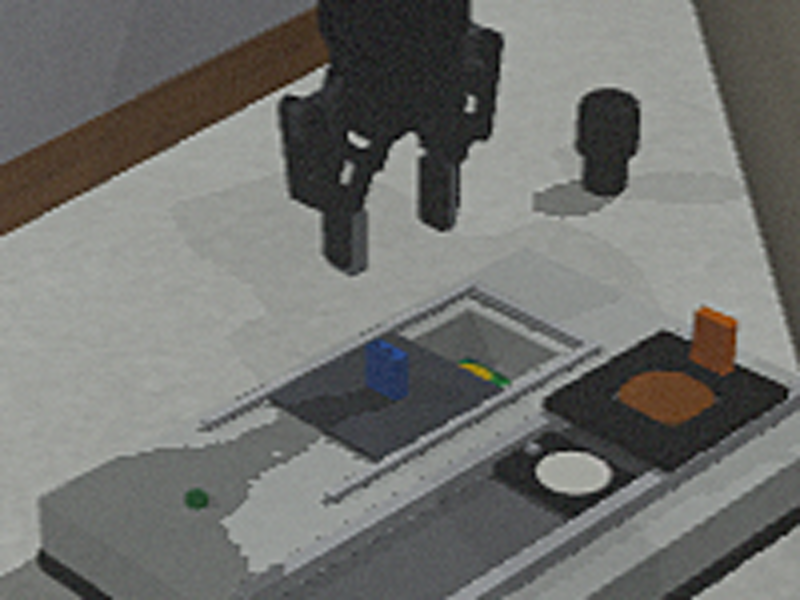

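The fingers straddle the blue grip, about 10 cm above the base, with crop tips at (345,265) and (438,225) and the grip at (386,368). Nothing has been disturbed, so I'll descend and pinch.

```bash
python3 -m crank '[6,0,0,0.5,0, 6,0,0,1.2,0, 6,0,0,1.2,0, 6,0,0,1.2,0, 6,0,0,0.5,0, 6,0,0,0,0, 6,0,0,0,0, 6,0,0,0,0]'
python3 d.py "[.5934,-.0434,.056]"
```

```text
time_s: 4.17
position: [0.5928, -0.0457, 0.0631]
tool_rot: [[0.993, -0.117, 0.002], [-0.117, -0.993, -0.001], [0.002, 0.0, -1.0]]
ft_force: [-0.2, 0.1, 0.3]
grip_width: 0.0597
gripper_force: 0.0
t 4.1667 pos [ 0.5928 -0.0457  0.0631] F [-0.2  0.1  0.3] w 0.0596918887240562 cm in tool: [ 0.03 -0.23  0.71] turn rad -0.001
```

```bash
python3 -m crank '[6,0,-0.1,0.3,0, 6,0,-0.1,0.3,0, 0,0,0,0.1,0, 0,0,0,0,0, 0,0,0,0,0, 0,0,0,0,0, 0,0,0,0,0, 0,0,0,0,0]' 30
python3 d.py "[.5934,-.0434,.056]"
```

```text
time_s: 4.83
position: [0.5925, -0.0435, 0.055]
tool_rot: [[0.993, -0.117, 0.0], [-0.117, -0.993, -0.0], [0.0, 0.0, -1.0]]
ft_force: [0.3, -0.4, -0.5]
grip_width: 0.0001
gripper_force: 0.0
t 4.8333 pos [ 0.5925 -0.0435  0.055 ] F [ 0.3 -0.4 -0.5] w 6.928611884594223e-05 cm in tool: [ 0.09 -0.02 -0.1 ] turn rad -0.0
```

The fingers closed on nothing, so I'll look.

```bash
python3 - <<'E'
from m import *
s=shot("side")
cv2.imwrite("pics/s3.png",cv2.resize(s["color"][150:300,220:420,::-1],None,fx=4,fy=4,interpolation=cv2.INTER_CUBIC))
print(blob(s,"blue",(316,241),25))
for z in(.055,): print(proj(s,[.5925,-.0435,z]),proj(s,[.5934,-.0434,.068]))
E
```

```text
(array([316.4054, 242.5225]), array([311, 236,  11,  14, 111], dtype=int32))
(np.float64(317.1071882986449), np.float64(246.06035794866722)) (np.float64(316.7851763509001), np.float64(240.82353541606136))
```

View pics/s3.png

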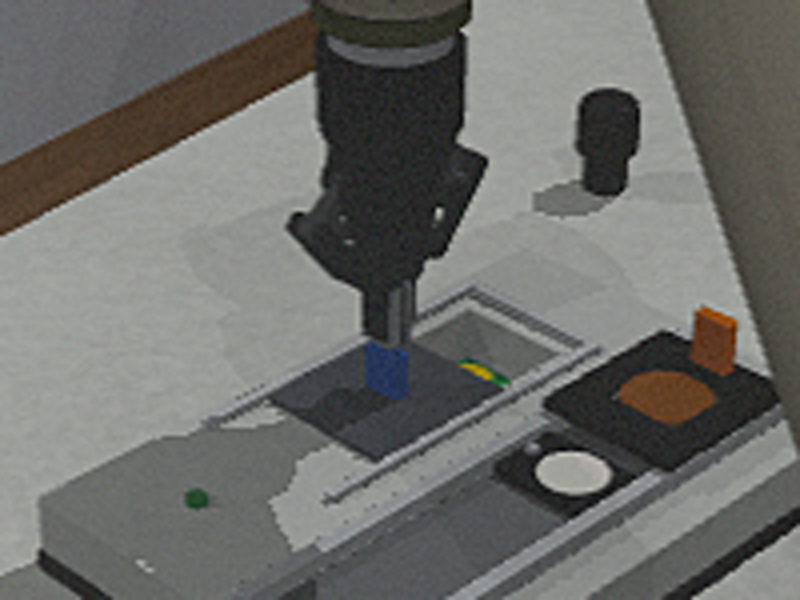

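```bash
python3 - <<'E'
from m import *
s=shot("side");t=shot("top")
for X in ([.5903,-.0443,.1036],[.5903,-.0443,.1236],[.5925,-.0435,.079]): print(X,proj(s,X))
st=env.observe();print(st["position"],st["ft_force"],st["q"],st["grip_width"])
cv2.imwrite("pics/t3.png",cv2.resize(t["color"][180:320,235:410,::-1],None,fx=4,fy=4,interpolation=cv2.INTER_CUBIC))
E
```

```text
[0.5903, -0.0443, 0.1036] (np.float64(318.3147760630329), np.float64(226.8247646424636))
[0.5903, -0.0443, 0.1236] (np.float64(318.3867892848757), np.float64(218.5970491540048))
[0.5925, -0.0435, 0.079] (np.float64(317.17976679684284), np.float64(236.5708620059613))
[ 0.5925 -0.0435  0.0549] [0.5035 0.0244 0.3593] [-15.6025  34.0964  79.2633   0.0001  66.6354  81.1129] -4.242872021251784e-05
```

View pics/t3.png

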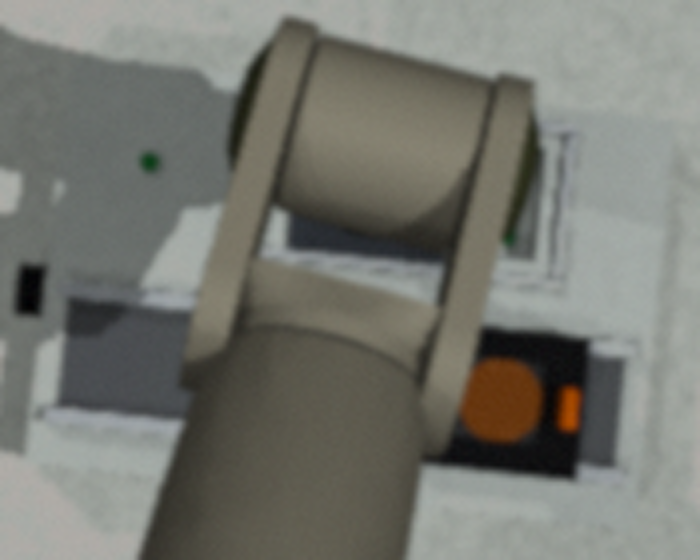

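The picture has the shut fingertips at side pixel (317,236), right at the top of the blue grip (z ≈ 0.079). The reported TCP of 0.055 should appear at row 246. In x and y they agree, so the fingers really stand about 24 mm higher than reported. I'll reopen and descend in small steps, watching the force.

```bash
python3 -m crank '[4.5,0,0,0,0, 4.5,0,0,0,0, 4.5,0,0,0,0, 4.5,0,0,0.3,0, 4.5,0,0,0.3,0, 4.5,0,0,0.3,0, 4.5,0,0,0,0, 4.5,0,0,0,0]' 30
python3 -m crank '[0,0,0,0,0, 0,0,0,0,0, 0,0,0,0,0, 0,0,0,0,0, 0,0,0,0,0, 0,0,0,0,0, 0,0,0,0,0, 0,0,0,0,0]' 20
```

```text
time_s: 5.65
position: [0.5923, -0.0434, 0.0456]
tool_rot: [[0.993, -0.117, -0.001], [-0.117, -0.993, 0.0], [-0.001, -0.0, -1.0]]
ft_force: [-0.1, -0.6, 0.1]
grip_width: 0.0446
gripper_force: 0.0
time_s: 6.32
position: [0.5925, -0.0435, 0.0461]
tool_rot: [[0.993, -0.117, 0.0], [-0.117, -0.993, -0.0], [0.0, 0.0, -1.0]]
ft_force: [0.3, -0.6, 2.1]
grip_width: 0.0086
gripper_force: 21.5
```

That confirms it: the grip is between the pads, but shallow. I'll reopen, go 12 mm deeper and re-pinch.

```bash
python3 -m crank '[3.5,0,0,0,0, 3.5,0,0,0,0, 3.5,0,0,0,0, 3.5,0,0,0.4,0, 3.5,0,0,0.4,0, 3.5,0,0,0.3,0, 3.5,0,0,0,0, 3.5,0,0,0,0]' 30
python3 -m crank '[0,0,0,0,0, 0,0,0,0,0, 0,0,0,0,0, 0,0,0,0,0, 0,0,0,0,0, 0,0,0,0,0, 0,0,0,0,0, 0,0,0,0,0]' 40
```

```text
time_s: 6.98
position: [0.5923, -0.0434, 0.0345]
tool_rot: [[0.993, -0.117, -0.001], [-0.117, -0.993, 0.0], [-0.001, -0.0, -1.0]]
ft_force: [-0.9, 0.7, -0.0]
grip_width: 0.0354
gripper_force: 0.0
time_s: 7.65
position: [0.5925, -0.0435, 0.0352]
tool_rot: [[0.993, -0.117, 0.0], [-0.117, -0.993, -0.0], [0.0, 0.0, -1.0]]
ft_force: [-0.7, 0.2, 3.5]
grip_width: 0.0089
gripper_force: 42.9
```

```bash
python3 -m crank '[0,0,0.5,0,0, 0,0,0.7,0,0, 0,0,0.7,0,0, 0,0,0.7,0,0, 0,0,0.7,0,0, 0,0,0.7,0,0, 0,0,0.5,0,0, 0,0,0.3,0,0]'
```

```text
time_s: 8.32
position: [0.5867, -0.0923, 0.0351]
tool_rot: [[0.993, -0.118, 0.0], [-0.118, -0.993, -0.0], [0.0, 0.0, -1.0]]
ft_force: [-0.5, 1.4, 5.3]
grip_width: 0.0091
gripper_force: 43.2
```

```bash
python3 -m crank '[0,0,0.2,0,0, 0,0,0.2,0,0, 0,0,0.1,0,0, 0,0,0.1,0,0, 0,0,0.1,0,0, 0,0,0.1,0,0, 0,0,0.1,0,0, 0,0,0,0,0]'; python3 c.py >/dev/null; python3 - <<'E'
from m import *
s=shot("side")
print(blob(s,"blue",(340,230),40))
E
```

```text
time_s: 8.98
position: [0.5857, -0.1009, 0.0351]
tool_rot: [[0.993, -0.117, 0.0], [-0.117, -0.993, -0.0], [0.0, 0.0, -1.0]]
ft_force: [-1.3, 0.2, 6.2]
grip_width: 0.0086
gripper_force: 43.2
(array([336.1915, 235.234 ]), array([330, 228,  10,  12,  47], dtype=int32))
```

```bash
python3 -m crank '[0,0,0.1,0,0, 0,0,0.1,0,0, 0,0,0.1,0,0, 0,0,0.1,0,0, 0,0,0.1,0,0, 0,0,0.05,0,0, 0,0,0.05,0,0, 0,0,0,0,0]'
```

```text
time_s: 9.8
position: [0.5849, -0.1068, 0.0351]
tool_rot: [[0.993, -0.117, 0.0], [-0.117, -0.993, -0.0], [0.0, 0.0, -1.0]]
ft_force: [-1.6, 1.4, 5.7]
grip_width: 0.0087
gripper_force: 43.2
```

```bash
python3 -m crank '[0,0,0.1,0,0, 0,0,0.1,0,0, 0,0,0.1,0,0, 0,0,0.1,0,0, 0,0,0,0,0, 0,0,0,0,0, 0,0,0,0,0, 0,0,0,0,0]'
```

```text
time_s: 10.47
position: [0.5848, -0.1077, 0.0351]
tool_rot: [[0.993, -0.117, 0.001], [-0.117, -0.993, 0.005], [0.0, -0.005, -1.0]]
ft_force: [2.6, 14.3, 6.8]
grip_width: 0.0088
gripper_force: 43.3
```

The cover stopped after 64 mm with 14 N, so it is at its end stop. Release and rise.

```bash
python3 -m crank '[5,0,-0.2,0,0, 5,0,0,0,0, 5,0,0,0,0, 5,0,0,0,0, 5,0,0,-1.5,0, 5,0,0,-2.5,0, 5,0,0,-2,0, 5,0,0,-1,0]' 40; python3 d.py "[.4595,-.1557,.10]"
python3 - <<'E'
from m import *
s=shot("side")
b=blob(s,"blue",(336,235),25);print(b, at_z(s,b[0],.0645))
E
```

```text
time_s: 11.13
position: [0.5856, -0.1087, 0.1072]
tool_rot: [[0.993, -0.117, 0.003], [-0.117, -0.993, -0.001], [0.003, 0.001, -1.0]]
ft_force: [0.4, 0.2, -0.5]
grip_width: 0.05
gripper_force: 0.0
t 11.1333 pos [ 0.5856 -0.1087  0.1072] F [ 0.4  0.2 -0.5] w 0.050012485189001164 cm in tool: [-11.97   6.14   0.69] turn rad -0.001
(array([336.5259, 231.0345]), array([332, 224,  10,  15, 116], dtype=int32)) [ 0.5875 -0.1067  0.0645]
```

```bash
python3 -m crank '[5,-1.5,0.75,0,0, 5,-2.9,1.5,0,0, 5,-3,1.5,0,0, 5,-3,1.5,0,0, 5,-1.6,0.9,0,0, 5,0,0,0,0, 5,0,0,0,0, 5,0,0,0,0]'; python3 d.py "[.4595,-.1557,.045]"
python3 - <<'E'
from m import *
s=shot("side")
cv2.imwrite("pics/s4.png",cv2.resize(s["color"][150:300,280:480,::-1],None,fx=4,fy=4,interpolation=cv2.INTER_CUBIC))
E
```

```text
time_s: 11.85
position: [0.4589, -0.1551, 0.1044]
tool_rot: [[0.993, -0.117, -0.0], [-0.117, -0.993, 0.0], [-0.0, -0.0, -1.0]]
ft_force: [0.1, 0.3, 0.0]
grip_width: 0.0495
gripper_force: 0.0
t 11.85 pos [ 0.4589 -0.1551  0.1044] F [0.1 0.3 0. ] w 0.04952759009303443 cm in tool: [0.07 0.05 5.94] turn rad -0.001
```

View pics/s4.png

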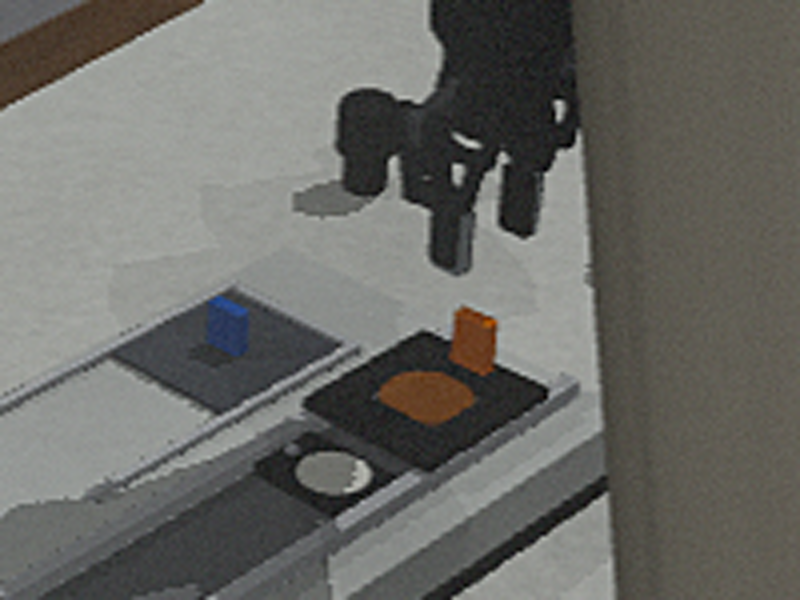

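The cover sits shut against its end bar, with the blue grip at crop (228,325). The fingers straddle the orange grip at crop (474,340). Descend and pinch.

```bash
python3 -m crank '[5,0.05,0,0.7,0, 5,0,0,1.2,0, 5,0,0,1.2,0, 5,0,0,1.2,0, 5,0,0,0.8,0, 5,0,0,0.5,0, 5,0,0,0.2,0, 5,0,0,0,0]' 40
python3 -m crank '[0,0,0,0,0, 0,0,0,0,0, 0,0,0,0,0, 0,0,0,0,0, 0,0,0,0,0, 0,0,0,0,0, 0,0,0,0,0, 0,0,0,0,0]' 40
python3 - <<'E'
from m import *
s=shot("side");p=env.observe()["position"];print(proj(s,[p[0],p[1],.07]))
hsv=cv2.cvtColor(s["color"],cv2.COLOR_RGB2HSV)[225:262,360:430]
m=cv2.inRange(hsv,(4,150,90),(16,255,255));n,l,st,c=cv2.connectedComponentsWithStats(m);print(st[1:][st[1:,4]>8],c[1:][st[1:,4]>8]+[360,225])
E
```

```text
time_s: 12.57
position: [0.4591, -0.155, 0.0465]
tool_rot: [[0.993, -0.117, -0.0], [-0.117, -0.993, 0.0], [-0.0, -0.0, -1.0]]
ft_force: [-0.6, 0.7, 0.1]
grip_width: 0.05
gripper_force: 0.0
time_s: 13.23
position: [0.4592, -0.1553, 0.0474]
tool_rot: [[0.993, -0.117, 0.001], [-0.117, -0.993, -0.001], [0.001, 0.0, -1.0]]
ft_force: [-1.3, -0.5, 6.4]
grip_width: 0.0088
gripper_force: 44.4
(np.float64(398.34021379630224), np.float64(238.99232406548302))
[[ 32   5  12  14  42]
 [ 15  18  23  13 206]] [[399.381  238.1667]
 [385.8107 248.6553]]
```

Gripped at 44 N. The estimated travel to the notch is 78 mm, so I'll go 62 mm quickly and then slowly.

```bash
python3 -m crank '[0,0,-0.5,0,0, 0,0,-0.9,0,0, 0,0,-0.9,0,0, 0,0,-0.9,0,0, 0,0,-0.9,0,0, 0,0,-0.9,0,0, 0,0,-0.8,0,0, 0,0,-0.4,0,0]' 60; python3 -m crank '[0,0,0,0,0, 0,0,0,0,0, 0,0,-0.1,0,0, 0,0,-0.1,0,0, 0,0,0,0,0, 0,0,0,0,0, 0,0,0,0,0, 0,0,0,0,0]'
```

```text
time_s: 13.95
position: [0.4667, -0.0931, 0.0474]
tool_rot: [[0.993, -0.116, 0.001], [-0.116, -0.993, -0.001], [0.001, 0.001, -1.0]]
ft_force: [0.1, -0.7, 6.2]
grip_width: 0.0086
gripper_force: 63.7
time_s: 14.62
position: [0.4668, -0.0917, 0.0474]
tool_rot: [[0.993, -0.117, 0.001], [-0.117, -0.993, -0.0], [0.001, 0.0, -1.0]]
ft_force: [-0.4, 0.5, 5.9]
grip_width: 0.0088
gripper_force: 63.8
```

```bash
cat > f.py <<'E'
from h import *
s=env.observe();v=np.array([.1165,.9932,0]);print("travel mm",round(1000*float(v@(np.array(s["position"])-[.4592,-.1553,0])),2),"F along",round(float(v@s["ft_force"]),2),"t",s["time_s"])
E
python3 f.py; for i in 1; do python3 -m crank '[0,0,-0.1,0,0, 0,0,0,0,0, 0,0,0,0,0, 0,0,-0.1,0,0, 0,0,0,0,0, 0,0,0,0,0, 0,0,0,0,0, 0,0,0,0,0]' >/dev/null; python3 f.py; done
```

```text
travel mm 64.08 F along 0.49 t 14.6167
travel mm 66.02 F along -0.68 t 15.2833
```

Now 1 mm steps, with the force read at each.

```bash
python3 -m crank '[0,0,-0.1,0,0, 0,0,0,0,0, 0,0,0,0,0, 0,0,0,0,0, 0,0,0,0,0, 0,0,0,0,0, 0,0,0,0,0, 0,0,0,0,0]' >/dev/null; python3 f.py
python3 -m crank '[0,0,-0.1,0,0, 0,0,0,0,0, 0,0,0,0,0, 0,0,0,0,0, 0,0,0,0,0, 0,0,0,0,0, 0,0,0,0,0, 0,0,0,0,0]' >/dev/null; python3 f.py
python3 -m crank '[0,0,-0.1,0,0, 0,0,0,0,0, 0,0,0,0,0, 0,0,0,0,0, 0,0,0,0,0, 0,0,0,0,0, 0,0,0,0,0, 0,0,0,0,0]' >/dev/null; python3 f.py
python3 -m crank '[0,0,-0.1,0,0, 0,0,0,0,0, 0,0,0,0,0, 0,0,0,0,0, 0,0,0,0,0, 0,0,0,0,0, 0,0,0,0,0, 0,0,0,0,0]' >/dev/null; python3 f.py
```

```text
travel mm 66.88 F along -0.89 t 15.95
travel mm 67.31 F along -5.34 t 16.6167
travel mm 68.47 F along -4.08 t 17.2833
travel mm 69.69 F along -3.03 t 17.95
```

```bash
python3 -m crank '[0,0,-0.1,0,0, 0,0,0,0,0, 0,0,0,0,0, 0,0,0,0,0, 0,0,0,0,0, 0,0,0,0,0, 0,0,0,0,0, 0,0,0,0,0]' >/dev/null; python3 f.py
python3 -m crank '[0,0,-0.1,0,0, 0,0,0,0,0, 0,0,0,0,0, 0,0,0,0,0, 0,0,0,0,0, 0,0,0,0,0, 0,0,0,0,0, 0,0,0,0,0]' >/dev/null; python3 f.py
python3 -m crank '[0,0,-0.1,0,0, 0,0,0,0,0, 0,0,0,0,0, 0,0,0,0,0, 0,0,0,0,0, 0,0,0,0,0, 0,0,0,0,0, 0,0,0,0,0]' >/dev/null; python3 f.py
```

```text
travel mm 70.89 F along -0.76 t 18.6167
travel mm 72.06 F along 0.71 t 19.2833
travel mm 73.24 F along 2.55 t 19.95
```

```bash
python3 -m crank '[0,0,-0.1,0,0, 0,0,0,0,0, 0,0,0,0,0, 0,0,0,0,0, 0,0,0,0,0, 0,0,0,0,0, 0,0,0,0,0, 0,0,0,0,0]' >/dev/null; python3 f.py
python3 -m crank '[0,0,-0.1,0,0, 0,0,0,0,0, 0,0,0,0,0, 0,0,0,0,0, 0,0,0,0,0, 0,0,0,0,0, 0,0,0,0,0, 0,0,0,0,0]' >/dev/null; python3 f.py
python3 -m crank '[0,0,-0.1,0,0, 0,0,0,0,0, 0,0,0,0,0, 0,0,0,0,0, 0,0,0,0,0, 0,0,0,0,0, 0,0,0,0,0, 0,0,0,0,0]' >/dev/null; python3 f.py
```

```text
travel mm 74.47 F along 3.41 t 20.6167
travel mm 75.81 F along 5.04 t 21.2833
travel mm 76.85 F along 4.65 t 21.95
```

```bash
python3 -m crank '[0,0,-0.05,0,0, 0,0,0,0,0, 0,0,0,0,0, 0,0,0,0,0, 0,0,0,0,0, 0,0,0,0,0, 0,0,0,0,0, 0,0,0,0,0]' >/dev/null; python3 f.py
python3 -m crank '[0,0,-0.05,0,0, 0,0,0,0,0, 0,0,0,0,0, 0,0,0,0,0, 0,0,0,0,0, 0,0,0,0,0, 0,0,0,0,0, 0,0,0,0,0]' >/dev/null; python3 f.py
python3 -m crank '[0,0,-0.05,0,0, 0,0,0,0,0, 0,0,0,0,0, 0,0,0,0,0, 0,0,0,0,0, 0,0,0,0,0, 0,0,0,0,0, 0,0,0,0,0]' >/dev/null; python3 f.py
```

```text
travel mm 77.07 F along 3.64 t 22.6167
travel mm 77.34 F along 2.08 t 23.2833
travel mm 77.6 F along 0.17 t 23.95
```

```bash
python3 -m crank '[0,0,-0.03,0,0, 0,0,0,0,0, 0,0,0,0,0, 0,0,0,0,0, 0,0,0,0,0, 0,0,0,0,0, 0,0,0,0,0, 0,0,0,0,0]'; python3 f.py
python3 - <<'E'
from m import *
s=shot("side")
cv2.imwrite("pics/s5.png",cv2.resize(s["color"][100:400,180:580,::-1],None,fx=2,fy=2,interpolation=cv2.INTER_CUBIC))
E
```

```text
time_s: 24.62
position: [0.4685, -0.0781, 0.0474]
tool_rot: [[0.993, -0.117, 0.001], [-0.117, -0.993, -0.001], [0.001, 0.001, -1.0]]
ft_force: [-0.7, -1.1, 5.5]
grip_width: 0.0084
gripper_force: 63.9
travel mm 77.71 F along -1.13 t 24.6167
```

View pics/s5.png

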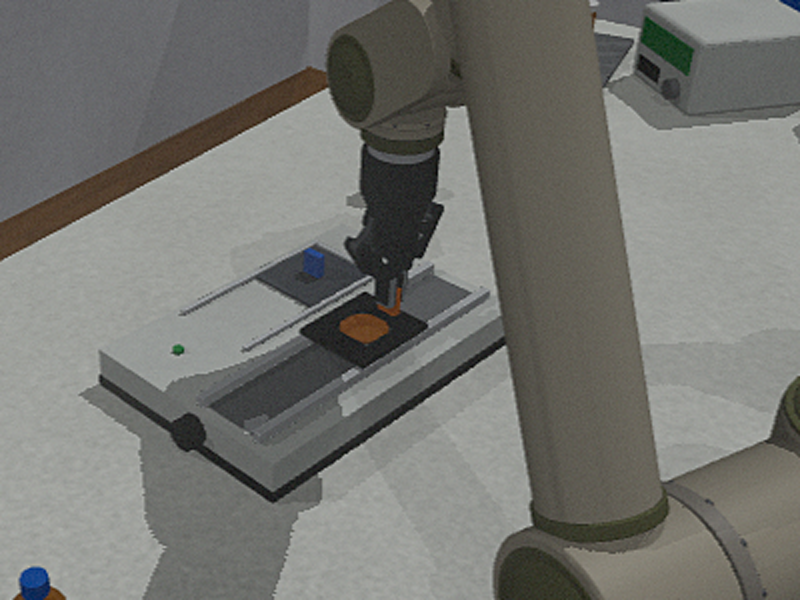

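The glass sits over the window at px (362,263), the orange grip is still held, and the cover is shut. The force reversed through zero at 77.7 mm, which matches the notch. Handing in.

```bash
python3 -c "
from rig import env
print(env.close_job())"
```

```text
the job is handed in; nothing more can be done
None
```

The job is handed in: the cover is shut against its stop, the filter slide is in the notch by force and camera with its orange grip still held, and I moved nothing else; no verdict came back.

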